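# Shut and latch the splash guard gate

## Task

The gate of the splash guard on the bench stands ajar. Before the spray test, lift its drop bar by the thumb tab, swing the gate shut with the bar held above the keeper's front lip, press the bar gently against the sprung buffer just until it clears the lip, then push it fully down into the catch and let go, so that the gate stays latched. Do not ram the keeper or crush its buffer, and leave the injector inside the guard and the tin and nozzle beside it where they are.

Things in the scene. Friction and masses are not known exactly. Their poses are not given: they have to be found in the camera images.
- guard: Splash guard fixed to the bench: steel tray 235 x 320 mm, clear walls 125 mm high, open at the front where the gate hangs. Origin: on the gate's upright hinge axis at bench height. x points from the gate into the guard (the way it shuts), y left seen from the front, z up. The shut gate lies from the origin along -y: 240 mm long, 12 mm thick, 130 mm high. Place and yaw vary.
- gate (a joint): Opening angle of the gate (rad): about 0 shut, grows as its free end swings out towards the guard's -x. At angle a it runs from the hinge along (-sin a, -cos a) in the guard's x, y. Latched it stands within -0.08 to 0.08, depending on the keeper's jaw. Friction of about 0.6 N at the tab holds it where it is left; it has no spring. Travel -0.16 to 1.0.
- latch_bar (a joint): Lift angle of the steel drop bar (rad) about a level pivot square to the gate, which sits on the gate 100 mm from the hinge axis, 165 mm above the bench. 0: level on its stop, where its own weight (about 0.14 kg, no spring) takes it; grows to 0.6 as the free end rises. It needs a lift of at least 0.11 to pass over the keeper's lip; above 0.25 it starts to miss the buffer.
- bar_end (a point): Middle of the free end of the drop bar. The bar is 10 mm thick (square to the gate), 16 mm high, in the gate's plane, above the gate; it runs 185 mm from its pivot away from the hinge, past the gate's free edge and, with the gate shut, over the keeper. Axes: x square to the gate, y along the bar towards the hinge, z up.
- thumb_tab (a point): Centre of the black thumb tab upright on the bar: 12 mm thick (square to the gate; pinch it that way from above), 22 mm along the bar, 34 mm high. It lies 100 mm from the bar's pivot along the bar (200 mm from the gate's hinge axis) and 25 mm above the bar's centre line: 190 mm above the bench with the bar level. Axes as bar_end.
- keeper: Catch on the fixed post beyond the gate's free edge, 262 mm from the hinge axis. Origin: under the centre of its slotted plate, 145 mm above the bench, in the plane of the shut gate; axes as the guard's. The dark steel jaw on the plate is clamped up to 20 mm to either side of the middle along x; where IS NOT MEASURED: feel for it. From the front it has a lip, a notch, a sprung buffer.
- keeper_mid (a point): Fixed point above the middle of the keeper's plate, at the height of the jaw's lip top, 172 mm above the bench (15 mm above the underside of the level bar). With the jaw at its middle: the lip, 14 mm thick, has its rear face 5 mm in front (-x) of this point, and the buffer's face stands 3 mm behind (+x) it, so the notch is 8 mm wide, less than the bar. Does not move with the jaw.
- post_top (a point): Top centre of the fixed post. The buffer above it: upright, smooth plastic, 158 to 214 mm above the bench, slides back up to 11 mm along +x, spring 3 N/mm, damped. The lifted bar must press it back 2 mm (6 N; 8 N at the tab) or more to sink behind the lip, pushed down against friction; it then holds the bar on the lip. Press 10 N (13 N at the tab); over 18 N of contact on the keeper is a fault.
- injector: Pale rail injector with a black plug, about 25 x 182 x 48 mm, lying loose inside the guard on the tray. Origin: centre of its underside. Leave alone.
- tin: Round grease tin, 68 mm across, 34 mm high, standing loose on the bench to the right of the guard. Origin: centre of its underside. Leave alone.
- nozzle: Small steel injector nozzle, 18 mm across, 54 mm high, standing loose and upright on the bench to the right of the guard. Origin: centre of its underside. Leave alone.

How it is judged:
On the way:
1. the bar is held lifted over the keeper with the gate all but shut (value of joint latch_bar above 0.085 rad and value of joint gate below 0.125 rad), for 0.05 s.
At the end, for the whole second after the job is handed in: The bar is fully down (lift under 0.025 rad) in the keeper, held there between the buffer and the lip by the buffer's spring (contact force on the keeper over 7 N), so the gate is shut (angle under 0.1 rad) and at rest (value of joint latch_bar below 0.025 rad and contact force between keeper and anything else above 7 N and value of joint gate below 0.1 rad and velocity of joint gate between -0.02 and 0.02 rad/s); the robot touches nothing.
It fails at once if more than 18 N of contact force on the keeper, its lip or its buffer (contact force between keeper and anything else above 18 N).
It fails at once if the injector, the tin or the nozzle is shifted by more than 15 mm (distance of any of injector, tin, nozzle from where it was at the start of the episode above 0.015 m).
It fails at once if the nozzle is knocked over (angle between nozzle's own z axis and vertical above 0.5 rad).
It also fails if it takes over 51 s, if anything falls off the work surface, if the arm or the gripper's body presses on something with over 40 N, if the wrist force passes 120 N, or if a joint passes its speed limit or range.

## Robot

A 6-joint arm with a two-finger parallel gripper is mounted at the origin on a cart in front of the work surface, level with it; the furniture and walls round the work are solid. World frame = base frame: x ahead of the robot, y to its left, z up, the work surface at z = 0. Lengths are in m, angles in rad, forces in N, time in s.
With the tool pointing down it reaches from about 0.2 to 0.875 m from the base axis. Payload 3.4 kg.
Tool frame: the origin (TCP) lies between the finger pads; the fingertips stand 25 mm ahead of it and the grasp point (between the pads) lies 6 mm ahead of it (r.nose_length is the z of the fingertips in the tool frame, in m); z points along the fingers, x is the direction in which the jaws open and shut, and the axes are right-handed (so a half turn about z gives the same grasp; the last joint's range is limited). The gripper opens to 94 mm and grips with 3 to 60 N. Pads are 16 mm wide; open, the fingers measure 119 mm over their backs; the gripper's body (75 mm by 177 mm) begins 78 mm behind the grasp point.
Start: joints at [-1.46, 0.276, 1.505, -0, 1.361, -0.121], TCP at [0.132, -0.56, 0.23] pointing down, gripper open.
Joint ranges: [-2.89, 2.89], [-0.75, 2.08], [0.22, 2.7], [-1.18, 4.32], [0.11, 2.71], [-2.7, 2.7]. Speed limits (rad/s): [2.57, 2.57, 3.14, 3.14, 3.14, 3.14].

## Interface

Orientations are given as a unit quaternion [w, x, y, z].
In Python, from plant import r, gripper_to, inverse_kinematics, vision, models, telemetry gives the robot as it stands. Calls block until the motion is done:
- r.move_to(position, orientation): joint-space move of the TCP to a pose.
- r.move_l(position, rot=None, vel=0.15, guard=None): straight line of the TCP; rot=None keeps the orientation; vel is the mean speed in m/s. With guard (N) it stops when the force on the tool has changed by that much, and returns True; else False.
- r.movej(angles): joint-space move.
- gripper_to(opening, f_grip=None): finger opening in m; f_grip is the grip in N (None keeps the last); returns when the fingers have stopped.
- r.hold(seconds).
- inverse_kinematics(position, orientation): joint angles nearest the present ones, or None.
- vision.snapshot(name): name is "scene" or "top" or "wrist"; returns the picture (420x560x3 uint8, red, green, blue); there is no depth.
- vision.get_calibration(name): a dict with "fx", "fy", "cx", "cy" (pixels), "position" and "orientation" of the camera in the world. Camera axes: x right, y down, z forward; pixel columns grow to the right and rows downward; lengths in m; the calibration is good to about 2 mm. The wrist camera is an equidistant fisheye: a pixel r from the principal point sees the ray r / f radians off the axis. A picture is of the moment at which its call begins: read the wrist's pose just before it. get_calibration takes no time and is no camera call; for the wrist camera it gives the pose at the moment of the call.
A pose or a line that the arm cannot do raises r.PlanningError and nothing moves.
- r.sign_off(): hands the job in, once; it reports no verdict.
Trained networks look in the newest picture that a camera, given by its name, has taken for a name from the list of things; names that differ only in an ending like _2 or _b are one class to them, and where a whole thing is asked for, a point or a joint stands for the part that bears it (a point fixed in the world has none). Each returns a list of dicts, best first, with "score" (0 to 1); they miss things now and then, are a little off and sometimes report something else, mostly with a low value. They report only what shows in the picture. A call takes as long as a camera call.
- models.boxes_of(thing, camera): "at" ([x, y, z] in m, in world coordinates, good to about 4 mm: the middle of the surface that is visible of it).
- models.regions_of(thing, camera): "pixels" (420x560 bool, what is visible of it).
- models.mark_of(thing, camera): "at" ([x, y, z] in m, in world coordinates, good to about 4 mm: a listed point, or the origin of a listed thing).
Readings, each from a call of its own:
- telemetry.current_t(): time.
- telemetry.current_joints(): joint angles.
- telemetry.current_dq(): joint speeds.
- telemetry.current_joint_efforts(): joint torques, N m.
- telemetry.current_ee_pos(): TCP position.
- telemetry.current_tool_rot(): TCP orientation.
- telemetry.current_wrist_force(): force on the tool from outside, world axes, zero at the start.
- telemetry.current_torque(): the same for the moment, N m.
- telemetry.current_opening(): finger opening in m.
Only numpy, scipy, OpenCV 4.12 (cv2) and the standard library are available. Lean on these libraries where they do the work, as an engineer would, in place of code of your own. Each camera call takes 0.05 s, during which the arm holds its last target.

## Working session

There is one attempt and no reset: what is moved stays moved. The work goes in short steps, each a Python script; the robot and the scene stay as the last script left them, time stands still between calls to the robot, and variables do not carry over. Pictures are saved under pics/ and viewed, and the job is handed in when it is done.

```bash
ls; mkdir -p pics; python3 - <<'E'
from plant import r, vision, models, telemetry
import cv2,numpy as np
for c in ["scene","top"]:
    im=vision.snapshot(c); cv2.imwrite(f"pics/{c}0.png",im[:,:,::-1])
    for n in ["guard","keeper","keeper_mid","post_top","thumb_tab","bar_end","tin","nozzle","injector"]:
        m=models.mark_of(n,c); print(c,n,[(np.round(d["at"],4),round(d["score"],2)) for d in m[:2]])
    k=vision.get_calibration(c); print(k)
print(telemetry.current_t(), telemetry.current_tool_rot(), r.nose_length)
E
```

```text
pics
scene guard [(array([ 5.849e-01,  7.190e-02, -1.000e-04]), 0.7)]
scene keeper [(array([ 0.5426, -0.1867,  0.1457]), 0.78), (array([ 0.4044, -0.1512,  0.1638]), 0.48)]
scene keeper_mid [(array([ 0.5434, -0.1821,  0.1697]), 0.59), (array([ 0.4664, -0.3135, -0.0009]), 0.56)]
scene post_top []
scene thumb_tab [(array([ 0.4588, -0.0828,  0.1903]), 0.64)]
scene bar_end [(array([ 0.405 , -0.1518,  0.1613]), 0.94), (array([ 0.6311, -0.3799,  0.0021]), 0.27)]
scene tin [(array([ 0.4697, -0.3172,  0.0006]), 0.72), (array([ 0.5455, -0.1855,  0.147 ]), 0.48)]
scene nozzle [(array([ 0.6362, -0.378 ,  0.0022]), 0.46), (array([ 0.5398, -0.1859,  0.1492]), 0.46)]
scene injector [(array([ 0.6843, -0.0833,  0.0061]), 0.77)]
{'fx': 499.60256358829844, 'fy': 499.60256358829844, 'cx': 272.23853806548715, 'cy': 206.44778693637656, 'position': array([0.13755431, 0.52760777, 0.80282706]), 'orientation': array([ 0.13172091, -0.2732537 ,  0.8672401 , -0.39481213])}
top guard [(array([0.5845, 0.0727, 0.0017]), 0.74)]
top keeper [(array([ 0.5419, -0.1854,  0.1479]), 0.84)]
top keeper_mid [(array([ 0.6849, -0.0783,  0.0072]), 0.39)]
top post_top [(array([ 0.5384, -0.188 ,  0.1426]), 0.66)]
top thumb_tab [(array([ 0.4669, -0.3137,  0.0009]), 0.72), (array([ 0.4588, -0.0814,  0.1921]), 0.61)]
top bar_end [(array([ 0.4083, -0.1476,  0.1645]), 0.71)]
top tin [(array([ 0.4651, -0.3153,  0.0016]), 0.77)]
top nozzle [(array([ 0.635 , -0.3777,  0.    ]), 0.58)]
top injector [(array([ 0.6841, -0.0804,  0.0061]), 0.65), (array([ 0.5401, -0.19  ,  0.1447]), 0.64)]
{'fx': 421.40664419933285, 'fy': 421.40664419933285, 'cx': 282.7733629097224, 'cy': 210.38105829050028, 'position': array([ 0.51402905, -0.09724287,  1.06973332]), 'orientation': array([ 0.02825973, -0.6986045 ,  0.71365103, -0.04307379])}
1.0 [ 4.54418478e-05  7.84123373e-01 -6.20604974e-01  2.77718133e-05] 0.025
```

View pics/scene0.png

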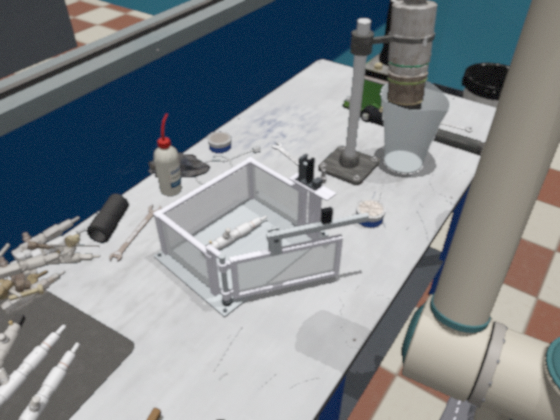

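View pics/top0.png

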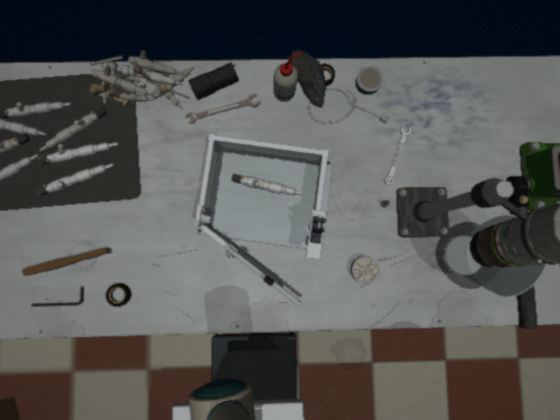

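Both pictures show the gate ajar by about 0.52 rad, at about (250,260) in top. The keeper is at about (316,235), and the tin and nozzle are to its right at about (365,268). The tab sits near (268,281), and its marks from the two cameras agree to within 2 mm.

```bash
cat > h.py <<'E'
from plant import r, gripper_to, inverse_kinematics, vision, models, telemetry
import numpy as np
from scipy.spatial.transform import Rotation as R
K=np.array([.5422,-.186]); H=np.array([.5847,.0723])
yaw=np.arctan2(*(H-K)[::-1])-np.pi/2
def frame(a):
    y=yaw-a; n=np.array([np.cos(y),np.sin(y),0]); u=np.array([np.sin(y),-np.cos(y),0]); return n,u
GH=0.031
Z=np.array([0,0,1.])
def pose(a,th,up=0.,dn=0.):
    n,u=frame(a); b=np.cos(th)*u+np.sin(th)*Z; zz=np.cos(th)*Z-np.sin(th)*u
    g=np.array([*H,.165])+.1*u+.1*b+GH*zz+up*Z+dn*n
    tz=-zz; m=np.column_stack([n,np.cross(tz,n),tz])
    q=R.from_matrix(m).as_quat()
    return g-.006*tz, np.roll(q,1)
def F(a):
    n,u=frame(a); f=np.array(telemetry.current_wrist_force()); t=np.array(telemetry.current_torque())
    return np.array([f@n,f@u,f[2],*(t@np.column_stack([n,u,Z]))])
def st(a,msg=""):
    p=np.array(telemetry.current_ee_pos()); print(msg,round(telemetry.current_t(),2),"a",round(a,4),"F n,u,z,M",np.round(F(a),2),"p",np.round(p,4),flush=True)
E
python3 - <<'E'
from h import *
for p in [(.4588,-.0821),(.4066,-.1497)]:
    d=np.array(p)-H; print(np.linalg.norm(d), yaw-np.arctan2(d[0],-d[1]) )
d=np.array([.4588,-.0821])-H; a=yaw-np.arctan2(d[0],-d[1])
a0=.517
print(yaw,a0,pose(a0,0))
p,q=pose(a0,0,up=.09)
for aa,th in [(a0,0),(.3,.17),(0,.17),(-.08,0)]: print(inverse_kinematics(*pose(aa,th)))
gripper_to(.05,15)
c=np.array(telemetry.current_ee_pos()); r.move_l(c+[0,0,.08])
r.move_to(p,q)
st(a0)
import cv2
for c in ["wrist","top"]:
    im=vision.snapshot(c); cv2.imwrite(f"pics/{c}1.png",im[:,:,::-1]); print([(np.round(m["at"],4),round(m["score"],2)) for m in models.mark_of("thumb_tab",c)])
E
```

```text
0.19922391924666077 0.5209934082482331
0.2846113314680215 0.513036552144944
-0.16307620660174615 0.517 (array([ 0.45892954, -0.08320496,  0.202     ]), array([ 0.        ,  0.94274196, -0.33352301,  0.        ]))
[-3.28704384e-01  1.31370488e-01  1.76980493e+00 -4.44089210e-16
  1.24041724e+00  3.51371822e-01]
[-0.21598542  0.21642142  1.63163403 -0.16937064  1.3387436   0.28986405]
[-0.222709    0.27309445  1.55281149 -0.17572521  1.30935798 -0.01464195]
[-3.39453563e-01  3.03479188e-01  1.53695009e+00 -4.44089210e-16
  1.30116337e+00 -2.56377356e-01]
 4.58 a 0.517 F n,u,z,M [-0.06 -0.39 -0.61  0.05  0.07 -0.04] p [ 0.459  -0.084   0.2919]
[(array([ 0.4553, -0.0857,  0.1919]), 0.71)]
[]
```

View pics/wrist1.png

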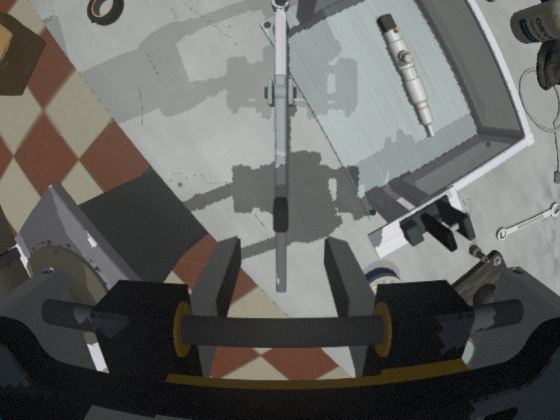

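The wrist picture shows the tab at (281,213), midway between the fingers (238 and 328), and the bar parallel to the pads. I'll descend, grip and lift.

```bash
python3 - <<'E'
from h import *
a0=.517
st(a0,"pre")
print(r.move_l(*pose(a0,0,up=.02),vel=.12,guard=8))
print(r.move_l(*pose(a0,0),vel=.05,guard=6))
st(a0,"down")
gripper_to(.0,20); print(telemetry.current_opening()); st(a0,"grip")
for th in (.04,.08,.12,.16): r.move_l(*pose(a0,th),vel=.06); st(a0,th)
print(telemetry.current_opening())
import cv2
im=vision.snapshot("wrist"); cv2.imwrite(f"pics/wrist2.png",im[:,:,::-1])
im=vision.snapshot("scene"); cv2.imwrite(f"pics/scene2.png",im[100:350,100:450,::-1])
E
```

```text
pre 4.78 a 0.517 F n,u,z,M [-0.1   0.37  0.35  0.01  0.01 -0.03] p [ 0.459  -0.0839  0.2919]
False
False
down 6.07 a 0.517 F n,u,z,M [-0.14 -0.14  0.29 -0.01  0.11  0.06] p [ 0.4588 -0.0832  0.2018]
0.012263606806414137
grip 6.74 a 0.517 F n,u,z,M [ 0.12  0.27  1.81 -0.02 -0.06  0.1 ] p [ 0.4588 -0.0831  0.202 ]
0.04 6.99 a 0.517 F n,u,z,M [-0.45  2.1  -0.38 -0.14  0.05  0.09] p [ 0.4598 -0.0821  0.2058]
0.08 7.24 a 0.517 F n,u,z,M [ 0.44  1.7  -0.61 -0.3   0.09  0.18] p [ 0.4608 -0.0808  0.2095]
0.12 7.49 a 0.517 F n,u,z,M [-0.31  1.8  -1.15 -0.27  0.05  0.16] p [ 0.4619 -0.0793  0.2134]
0.16 7.74 a 0.517 F n,u,z,M [-0.87  1.92 -0.55 -0.3   0.03  0.14] p [ 0.4632 -0.0778  0.2172]
0.01168080032125783
```

View pics/scene2.png

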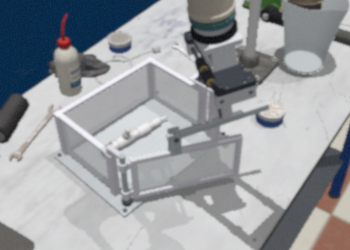

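View pics/wrist2.png

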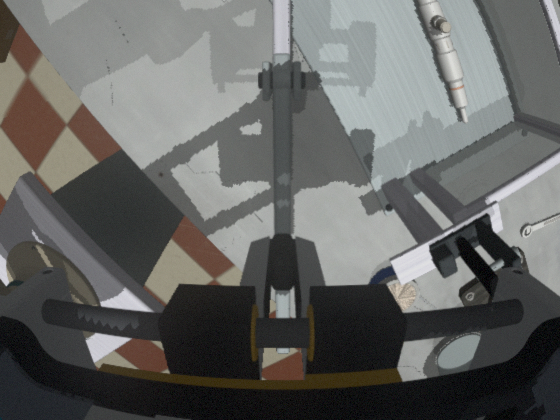

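The scene crop shows the bar lifted and gripped. Next I swing to just short of the earliest possible contact.

```bash
python3 - <<'E'
from h import *
th=.17
for a in np.linspace(.517,.11,11)[1:]:
    g=r.move_l(*pose(a,th),vel=.07,guard=9)
    st(a,g)
    if g: break
import cv2
im=vision.snapshot("wrist"); cv2.imwrite(f"pics/wrist3.png",im[:,:,::-1])
im=vision.snapshot("top"); cv2.imwrite(f"pics/top3.png",cv2.resize(im[180:320,190:380,::-1],None,fx=4,fy=4))
E
```

```text
False 8.11 a 0.4763 F n,u,z,M [-0.37  1.12 -2.93 -0.22  0.07  0.2 ] p [ 0.4699 -0.0822  0.2182]
False 8.37 a 0.4356 F n,u,z,M [-0.41  0.93 -2.74 -0.26  0.01  0.21] p [ 0.4763 -0.0866  0.2182]
False 8.62 a 0.3949 F n,u,z,M [-0.23  1.03 -2.92 -0.21  0.08  0.23] p [ 0.4829 -0.0908  0.2183]
False 8.88 a 0.3542 F n,u,z,M [-1.56  1.44 -3.86 -0.24  0.04  0.19] p [ 0.4896 -0.0948  0.2183]
False 9.14 a 0.3135 F n,u,z,M [-1.01 -0.45 -3.11 -0.17  0.    0.18] p [ 0.4965 -0.0985  0.2183]
False 9.4 a 0.2728 F n,u,z,M [ 0.26  1.29 -3.03 -0.13  0.07  0.2 ] p [ 0.5036 -0.1019  0.2183]
False 9.66 a 0.2321 F n,u,z,M [-0.49  0.03 -4.26  0.    0.07  0.16] p [ 0.5108 -0.105   0.2184]
False 9.92 a 0.1914 F n,u,z,M [-1.16 -1.07 -2.35  0.09  0.    0.22] p [ 0.518  -0.1078  0.2183]
False 10.18 a 0.1507 F n,u,z,M [-0.55  0.12 -4.38  0.13  0.05  0.22] p [ 0.5254 -0.1104  0.2183]
False 10.43 a 0.11 F n,u,z,M [-0.72 -0.79 -3.9   0.24  0.11  0.18] p [ 0.5329 -0.1126  0.2183]
```

View pics/wrist3.png

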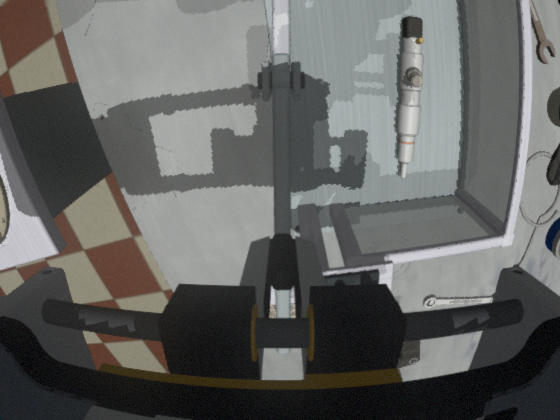

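```bash
cat >> h.py <<'E'
def avg(a,n=12):
    v=[]
    for _ in range(n): r.hold(.015); v.append(F(a))
    return np.mean(v,0)
E
python3 - <<'E'
from h import *
th=.17; a=.105
r.move_l(*pose(a,th),vel=.02); b=avg(a); print("base",np.round(b,2))
while a>-.12:
    a-=.006
    g=r.move_l(*pose(a,th),vel=.015,guard=8)
    f=avg(a,6)-b; fk=-(f[0]*.2+f[5])/.262
    print(round(telemetry.current_t(),2),round(a,4),g,np.round(f,2),"fk",round(fk,2),flush=True)
    if g or f[0]<-3.5: break
E
```

```text
base [-1.47 -2.42 -4.28  0.43 -0.07  0.1 ]
11.33 0.099 False [-0.13 -0.55 -0.75  0.17  0.02  0.06] fk -0.12
11.68 0.093 False [ 0.27 -1.42 -0.86  0.27  0.02  0.07] fk -0.48
12.03 0.087 False [ 0.48 -2.06 -1.51  0.45 -0.    0.06] fk -0.6
12.38 0.081 False [ 0.26 -2.26 -1.72  0.47  0.01  0.05] fk -0.4
12.73 0.075 False [ 0.22 -2.3  -1.2   0.49  0.04  0.05] fk -0.36
13.08 0.069 False [ 0.43 -2.3  -1.48  0.46  0.02  0.05] fk -0.5
13.43 0.063 False [ 0.42 -2.25 -1.55  0.47  0.03  0.06] fk -0.55
13.78 0.057 False [ 0.34 -2.18 -1.5   0.49  0.02  0.  ] fk -0.28
14.13 0.051 False [ 0.11 -2.52 -1.63  0.53  0.02  0.03] fk -0.22
14.48 0.045 False [-0.14 -2.36 -1.3   0.49  0.05  0.04] fk -0.05
14.83 0.039 False [ 0.22 -2.87 -1.2   0.49  0.02  0.04] fk -0.33
15.18 0.033 False [ 0.56 -2.49 -1.4   0.51  0.03  0.06] fk -0.64
15.53 0.027 False [ 0.52 -2.61 -1.33  0.51  0.04  0.06] fk -0.61
15.88 0.021 False [ 0.39 -2.48 -1.28  0.5   0.07  0.02] fk -0.37
16.23 0.015 False [ 0.31 -2.47 -0.83  0.53  0.05  0.05] fk -0.42
16.58 0.009 False [ 0.24 -2.6  -1.03  0.5   0.05  0.04] fk -0.34
16.93 0.003 False [ 0.48 -2.69 -1.34  0.53  0.06  0.03] fk -0.46
17.28 -0.003 False [ 0.43 -2.52 -1.41  0.54  0.06  0.02] fk -0.41
17.63 -0.009 False [ 0.33 -2.51 -1.23  0.52  0.06  0.01] fk -0.29
17.98 -0.015 False [ 0.29 -2.42 -1.66  0.52  0.07  0.02] fk -0.3
18.33 -0.021 False [ 0.58 -2.57 -1.28  0.52  0.09  0.03] fk -0.56
18.68 -0.027 False [ 0.27 -2.98 -1.27  0.53  0.06  0.04] fk -0.37
19.03 -0.033 False [-0.17 -2.94 -0.97  0.53  0.01 -0.05] fk 0.32
19.38 -0.039 False [-1.78 -2.88  0.06  0.5  -0.12 -0.18] fk 2.04
19.73 -0.045 False [-3.08 -2.34  0.81  0.52 -0.35 -0.33] fk 3.61
20.08 -0.051 False [-4.55 -3.06  1.37  0.52 -0.62 -0.47] fk 5.26
```

Contact with the buffer began near a = -0.033. The force grows gently, at about 1.6 N per step. I'll keep pressing to about 10 N at the keeper.

```bash
python3 - <<'E'
from h import *
th=.17; a=-.051
b=np.array([-1.47+.35,-2.42,-4.28-1.3,.43,-.07,.1+.03])
while a>-.11:
    a-=.004
    g=r.move_l(*pose(a,th),vel=.01,guard=8)
    f=avg(a,8)-b; fk=-(f[0]*.2+f[5])/.262
    print(round(telemetry.current_t(),2),round(a,4),g,np.round(f,2),"fk",round(fk,2),flush=True)
    if g or fk>9.8: break
import cv2
im=vision.snapshot("wrist"); cv2.imwrite(f"pics/wrist4.png",im[:,:,::-1])
im=vision.snapshot("scene"); cv2.imwrite(f"pics/scene4.png",cv2.resize(im[120:320,200:400,::-1],None,fx=3,fy=3))
E
```

```text
20.47 -0.055 False [-6.07 -2.62  3.35  0.51 -0.79 -0.54] fk 6.7
20.85 -0.059 False [-7.25 -3.04  4.18  0.52 -0.96 -0.61] fk 7.88
21.23 -0.063 False [-8.25 -3.04  4.63  0.51 -1.14 -0.65] fk 8.76
21.62 -0.067 False [-9.05 -3.05  5.73  0.49 -1.3  -0.71] fk 9.62
22.0 -0.071 False [-10.    -3.24   6.32   0.49  -1.49  -0.77] fk 10.56
```

View pics/wrist4.png

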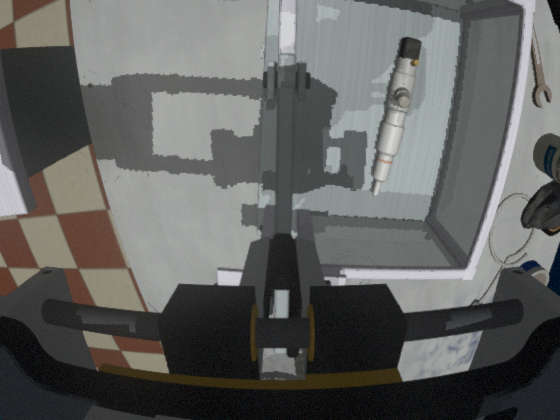

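View pics/scene4.png

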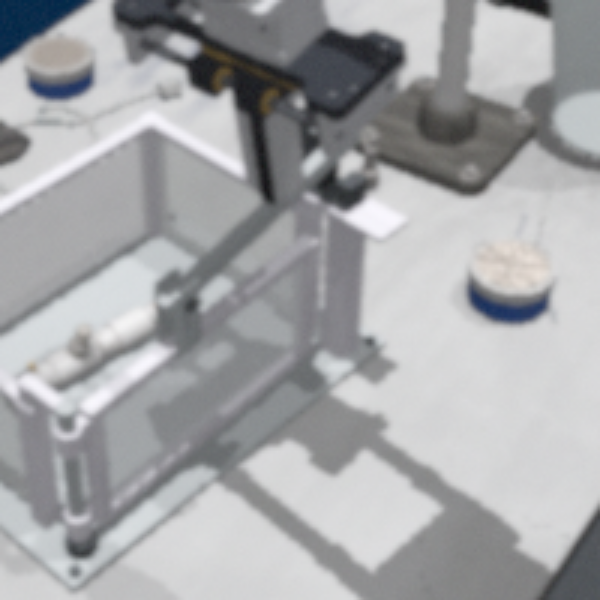

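The wrist picture shows the bar held between the fingers over the keeper. The keeper force is about 9.6 N, and the torque reading fits a reference at the flange. Next I lower the bar in small monitored steps.

```bash
python3 - <<'E'
from h import *
th=.17; a=-.071
b=np.array([-1.47+.35,-2.42,-4.28-1.3,.43,-.07,.1+.03])
print(np.round(np.array(telemetry.current_ee_pos())-pose(a,th)[0],4), telemetry.current_opening())
while th>.095:
    th-=.012
    g=r.move_l(*pose(a,th),vel=.012,guard=8)
    f=avg(a,6)-b; fk=-(f[0]*.2+f[5]-.15*np.sin(th)*f[0])/.262
    e=np.array(telemetry.current_ee_pos())-pose(a,th)[0]
    print(round(telemetry.current_t(),2),round(th,4),g,np.round(f,2),"fk",round(fk,2),"e",np.round(e*1e3,1),flush=True)
    if g or fk>12.5 or f[2]>14: break
E
```

```text
[-0.0054  0.0009 -0.0003] 0.012010703780043559
22.46 0.158 False [-10.55  -3.8    7.2    0.5   -1.53  -0.77] fk 10.03 e [-5.4  1.  -0.1]
22.82 0.146 False [-10.12  -4.12   7.66   0.48  -1.55  -0.72] fk 9.62 e [-5.3  1.   0.1]
23.18 0.134 False [-10.29  -3.5    7.48   0.49  -1.57  -0.69] fk 9.69 e [-5.3  1.   0.1]
23.53 0.122 False [-9.96 -3.44  8.15  0.5  -1.57 -0.62] fk 9.29 e [-5.3  1.1  0.2]
23.89 0.11 False [-10.58  -3.65   8.35   0.49  -1.59  -0.62] fk 9.78 e [-5.3  1.   0.2]
24.25 0.098 False [-10.74  -3.58   8.82   0.51  -1.59  -0.56] fk 9.74 e [-5.4  1.1  0.3]
24.61 0.086 False [-10.15  -3.6    8.6    0.52  -1.61  -0.57] fk 9.42 e [-5.3  1.1  0.3]
```

```bash
python3 - <<'E'
from h import *
th=.086; a=-.071
b=np.array([-1.47+.35,-2.42,-4.28-1.3,.43,-.07,.1+.03])
while th>0.001:
    th=max(th-.012,0)
    g=r.move_l(*pose(a,th),vel=.012,guard=8)
    f=avg(a,6)-b; fk=-(f[0]*.2+f[5]-.15*np.sin(th)*f[0])/.262
    e=np.array(telemetry.current_ee_pos())-pose(a,th)[0]
    print(round(telemetry.current_t(),2),round(th,4),g,np.round(f,2),"fk",round(fk,2),"e",np.round(e*1e3,1),flush=True)
    if g or fk>12.5 or f[2]>14: break
import cv2
im=vision.snapshot("wrist"); cv2.imwrite(f"pics/wrist5.png",im[:,:,::-1])
im=vision.snapshot("scene"); cv2.imwrite(f"pics/scene5.png",cv2.resize(im[120:320,200:400,::-1],None,fx=3,fy=3))
E
```

```text
24.97 0.074 False [-10.42  -3.57   8.96   0.5   -1.6   -0.52] fk 9.5 e [-5.4  1.1  0.3]
25.32 0.062 False [-10.18  -3.58   8.95   0.52  -1.6   -0.5 ] fk 9.3 e [-5.4  1.1  0.4]
25.68 0.05 False [-10.3   -4.02   8.89   0.51  -1.6   -0.49] fk 9.45 e [-5.4  1.1  0.4]
26.04 0.038 False [-10.3   -3.82   9.02   0.48  -1.59  -0.48] fk 9.47 e [-5.4  1.1  0.4]
26.4 0.026 False [-10.73  -3.67   9.3    0.46  -1.59  -0.44] fk 9.71 e [-5.4  1.1  0.4]
26.76 0.014 False [-10.43  -3.24   8.82   0.48  -1.62  -0.44] fk 9.55 e [-5.4  1.1  0.4]
27.12 0.002 False [-10.48  -3.55   9.06   0.47  -1.58  -0.42] fk 9.58 e [-5.4  1.1  0.4]
27.47 0 False [-10.78  -3.77   9.98   0.45  -1.65  -0.43] fk 9.87 e [-5.4  1.2  0.6]
```

View pics/wrist5.png

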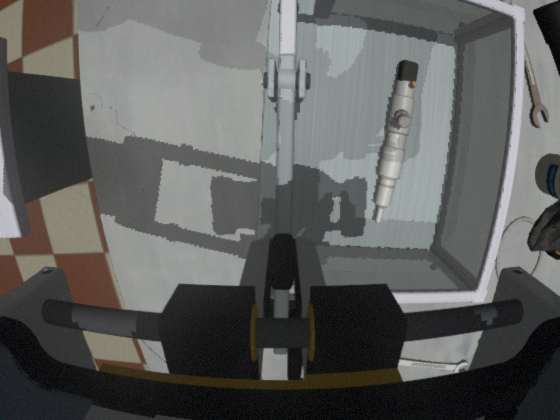

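View pics/scene5.png

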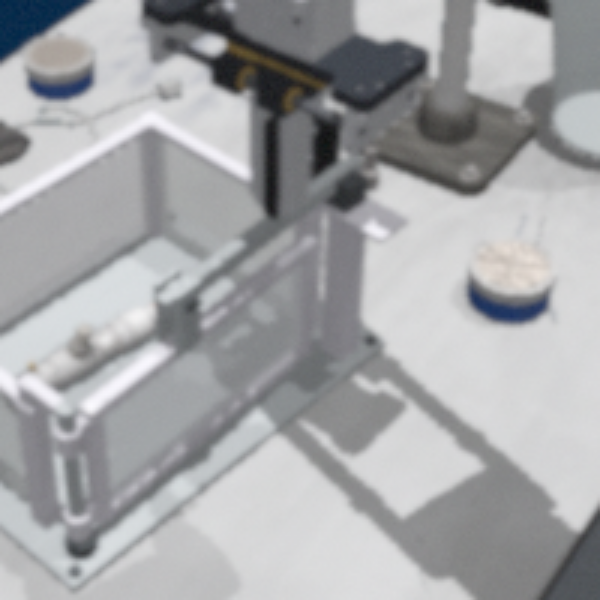

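```bash
python3 - <<'E'
from h import *
th=0.; a=-.071
b=np.array([-1.47+.35,-2.42,-4.28-1.3,.43,-.07,.1+.03])
def rep(g):
    f=avg(a,6)-b; fk=-(f[0]*.2+f[5]-.15*np.sin(th)*f[0])/.262
    e=np.array(telemetry.current_ee_pos())-pose(a,max(th,0),up=min(th,0)*.1)[0]
    print(round(telemetry.current_t(),2),round(th,4),round(a,4),g,np.round(f,2),"fk",round(fk,2),"e",np.round(e*1e3,1),flush=True)
    return f
while th>-.035:
    th-=.007
    g=r.move_l(*pose(a,0,up=th*.1),vel=.01,guard=10); f=rep(g)
    if g or f[2]>17: break
while a<-.02:
    a+=.005
    g=r.move_l(*pose(a,0,up=th*.1),vel=.01); f=rep(g)
    if f[0]>-.8: break
E
```

```text
27.92 -0.007 -0.071 False [-10.91  -3.04  10.6    0.49  -1.66  -0.39] fk 9.87 e [-5.4  1.   0.7]
28.27 -0.014 -0.071 False [-11.39  -3.33  13.35   0.52  -1.81  -0.38] fk 10.23 e [-5.3  1.   1.4]
28.62 -0.021 -0.071 False [-12.01  -2.91  15.89   0.54  -1.94  -0.38] fk 10.76 e [-5.3  1.   2. ]
28.97 -0.028 -0.071 False [-12.39  -3.46  18.54   0.57  -2.07  -0.39] fk 11.14 e [-5.2  0.9  2.7]
29.32 -0.028 -0.066 False [-10.6   -3.71  17.47   0.59  -1.84  -0.32] fk 9.5 e [-4.5  0.9  2.7]
29.67 -0.028 -0.061 False [-9.93 -3.66 16.82  0.61 -1.64 -0.33] fk 9.0 e [-3.8  0.8  2.6]
30.02 -0.028 -0.056 False [-8.6  -3.93 16.09  0.58 -1.43 -0.26] fk 7.69 e [-3.1  0.8  2.7]
30.37 -0.028 -0.051 False [-6.33 -3.97 15.54  0.58 -1.17 -0.2 ] fk 5.69 e [-2.2  0.6  2.7]
30.72 -0.028 -0.046 False [-4.14 -3.68 14.54  0.59 -0.94 -0.08] fk 3.55 e [-1.3  0.6  2.7]
31.07 -0.028 -0.041 False [-2.75 -3.66 12.84  0.6  -0.74  0.05] fk 1.93 e [-0.3  0.4  2.7]
31.42 -0.028 -0.036 False [-0.62 -3.89 11.78  0.65 -0.46  0.15] fk -0.1 e [0.6 0.3 2.7]
```

The bar is seated on its stop: TCP z is at the level height and stiff. The push has also been eased off. I'll release and retreat straight up.

```bash
python3 - <<'E'
from h import *
a=-.036
gripper_to(.04); st(a,"open")
r.hold(.2)
p,q=pose(a,0); r.move_l(p+[0,0,.03],vel=.06,guard=6); st(a)
r.move_l(p+[0,0,.10],vel=.12)
p2=p+np.array([-.16,0,.12]); r.move_l(p2,vel=.2)
import cv2
for c in ["wrist","scene","top"]:
    im=vision.snapshot(c)
    if c!="wrist":
        for n in ["thumb_tab","bar_end","keeper"]: print(c,n,[(np.round(m["at"],4),round(m["score"],2)) for m in models.mark_of(n,c)][:2])
        im=cv2.resize(im[120:320,200:400] if c=="scene" else im[130:310,190:390],None,fx=3,fy=3)
    cv2.imwrite(f"pics/{c}6.png",im[:,:,::-1])
st(a)
E
```

```text
open 32.05 a -0.036 F n,u,z,M [ 0.24 -0.03 -0.31  0.01  0.05  0.03] p [ 0.5593 -0.1263  0.1991]
 32.95 a -0.036 F n,u,z,M [-0.4  -0.66  0.21 -0.03  0.08 -0.01] p [ 0.5592 -0.1261  0.232 ]
scene thumb_tab [(array([ 0.5609, -0.1267,  0.1917]), 0.69)]
scene bar_end [(array([ 0.5499, -0.2123,  0.161 ]), 0.85)]
scene keeper [(array([ 0.5405, -0.1833,  0.1485]), 0.65)]
top thumb_tab [(array([ 0.5619, -0.1249,  0.1939]), 0.87)]
top bar_end [(array([ 0.5526, -0.2079,  0.1646]), 0.89)]
top keeper [(array([ 0.5407, -0.1827,  0.1461]), 0.98)]
 35.09 a -0.036 F n,u,z,M [ 0.65 -0.95  0.05 -0.07  0.11 -0.06] p [ 0.3996 -0.1261  0.3218]
```

View pics/scene6.png

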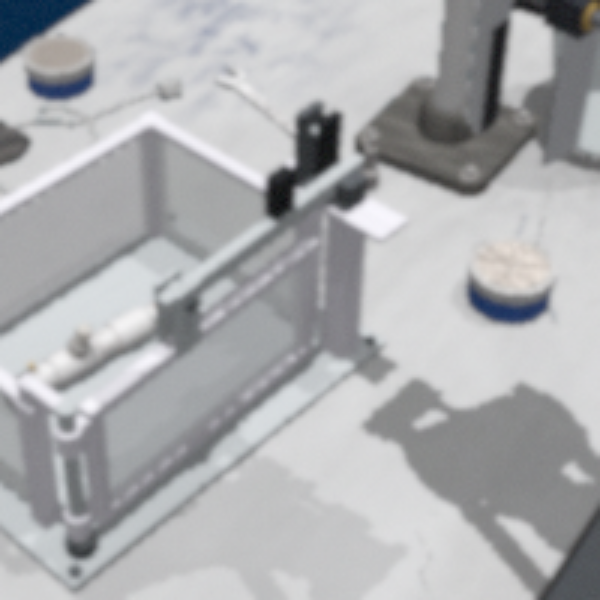

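View pics/wrist6.png

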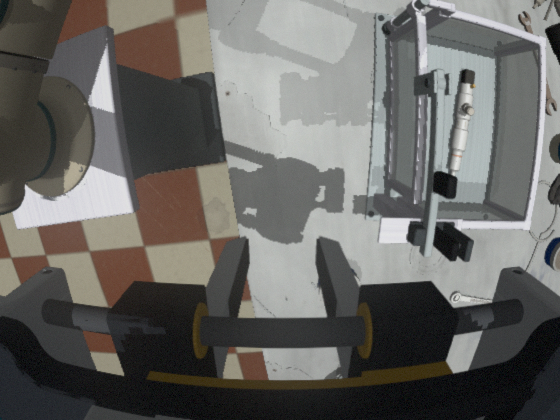

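View pics/top6.png

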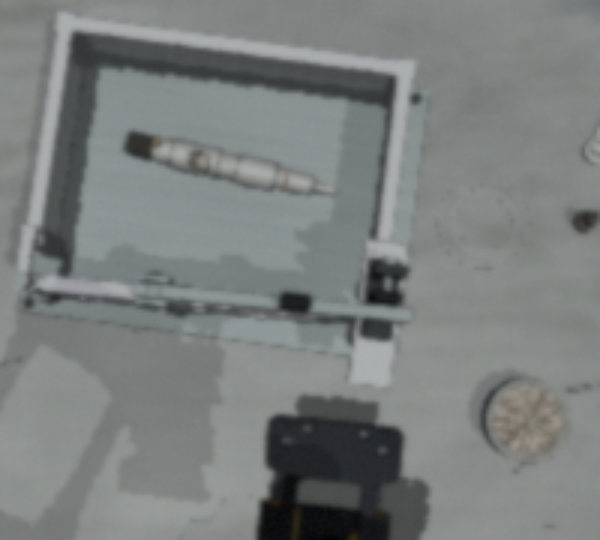

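The bar lies level between the lip and the buffer: bar end z is about 0.163, and in top it sits between the two dark jaw parts at (380,310). The injector, tin and nozzle look untouched. I'm handing in.

```bash
python3 - <<'E'
from h import *
r.sign_off(); print(telemetry.current_t())
E
```

```text
the job is handed in; nothing more can be done
the job is handed in; nothing more can be done
```

The gate is shut and latched as far as my checks show, and I handed the job in at about 35 s of the 51 s allowed; sign-off reported no verdict.

- **What I did:** I pinched the thumb tab, lifted the bar to 0.17 rad and swung the gate in. I felt the buffer at a gate angle of about -0.033 rad. I pressed to about 10 N at the keeper, as estimated from the wrist force and moment (peak about 11 N). I lowered the bar to its stop, eased the push off, let go and backed away.
- **Bar and gate:** After release both cameras put the bar end at 0.161 to 0.165 m above the bench, which means level. The pictures show the bar between the lip and the buffer. The marks give a gate angle of about -0.04 rad.
- **Robot:** The gripper is clear of everything, and the wrist force was back near zero.
- **Loose things:** The injector and tin look unmoved in the last pictures. I never came near the nozzle, but it was outside the final close-ups and I did not check it again.
- **Not measured directly:** I had no reading of the spring force holding the bar after release. I infer it from the bar resting on the lip: the tab moved back only about 1 mm as I eased off.
- **Small disagreement:** The final keeper mark was 2 to 3 mm from the first one, within the networks' stated accuracy.

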